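# Load the pattern-weight carrier and lift it level

## Task

Lower the loose steel ring weight gently onto the empty pin of the carrier and let it go once it sits all the way down, so the carrier is balanced. Then take the carrier by its wooden handle, lift it about 10 cm straight up off the table without tipping it, and hold it there level and steady for about two seconds; finish while still holding it in the air, with both rings on their pins. Leave the other things on the table alone.

Things in the scene. Friction and masses are not known exactly. Their poses are not given: they have to be found in the camera images.
- carrier: Loose hand carrier, about 300 g empty: flat grey steel bar 230 x 50 x 10 mm, a pin near each end (x = -90 mm loaded, +90 mm empty), handle in the middle. Origin: centre of the underside, at table height; x along the bar, y across, z up; any yaw. Pins 12 mm thick with a 5 mm tapered tip, tip 55 mm above the underside; each rises from a shoulder 28 mm wide, its top 20 mm above the underside.
- handle (a point): Centre of the carrier's wooden handle: bar 56 mm long (carrier's x), 20 mm wide (y), 22 mm high, its centre 85 mm above the carrier's underside, over the balance point of the loaded carrier. It stands on two posts 12 mm wide along y with free space at both sides; pinch it from above across its 20 mm width. Axes as the carrier's.
- seat_empty (a point): Point on the axis of the empty pin, on top of its shoulder (20 mm above the carrier's underside): where the centre of the loose ring's underside belongs. Axes as the carrier's. The pin's tip is 35 mm above this point.
- seat_loaded (a point): The same point on the pin at the carrier's other end, which carries the other ring from the start.
- ring_loose: Loose plain steel ring weight lying flat on the table: 50 mm outside diameter, 20 mm hole, 22 mm high, about 280 g. Origin: centre of its underside; z is its axis. It can lie left or right of the robot's middle, the carrier on the other side.
- ring_on_carrier: An equal ring weight already seated on the carrier's other pin; it stays there. Origin: centre of its underside.
- solid_weight: Bystander: dark steel disc, 60 mm diameter, 18 mm high, no hole, with a 14 mm thick, 14 mm high knob on top. Origin: centre of its underside. Leave alone.
- oil_bottle: Bystander: small closed bottle, 44 mm diameter, 120 mm high, upright. Origin: centre of its underside. Leave alone.
- screwdriver: Bystander: screwdriver lying flat, its shaft along its x axis. Leave alone.
Not all that is in view belongs to the job. Leave any blue or yellow look-alike of the ring_loose alone.

How it is judged:
By the outcome, as a careful person would: the job done as asked, in the order asked, and still so for the second after the job is handed in, while the arm keeps its last pose, push and grip.
It also fails if it takes over 58 s, if anything falls off the work surface, if the arm or the gripper's body presses on something with over 40 N, if the wrist force passes 120 N, or if a joint passes its speed limit or range.

## Robot

A 6-joint arm with a two-finger parallel gripper is mounted at the origin on the work surface. World frame = base frame: x ahead of the robot, y to its left, z up, the work surface at z = 0. Lengths are in m, angles in rad, forces in N, time in s.
With the tool pointing down it reaches from about 0.35 to 0.85 m from the base axis. Payload 8.1 kg.
Tool frame: the origin (TCP) lies midway between the tips of the shut fingers; the grasp point (between the pads) lies 19 mm behind it; z points along the fingers, y is the direction in which the jaws open and shut (so a half turn about z gives the same grasp; the last joint's range is limited). The gripper opens to 85 mm and grips with 20 to 120 N. Pads are 22 mm wide; open, the fingers measure 114 mm over their backs; the gripper's body (76 mm by 85 mm) begins 54 mm behind the grasp point. The pads swing forward as they close: fully open they stand 13 mm farther back than shut.
Start: joints at [-1.213, 0.13, 1.488, -0, 1.523, -0.085], TCP at [0.257, -0.542, 0.231] pointing down, gripper open.
Joint ranges: [-2.96, 2.96], [-0.89, 2.26], [0.02, 2.5], [-1.34, 4.48], [0, 2.73], [-2.66, 2.66]. Speed limits (rad/s): [2.39, 2.39, 2.79, 3.14, 3.14, 3.14].

## Interface

Orientations are given as [roll, pitch, yaw] about the fixed x, y, z axes, in that order (R = Rz(yaw) Ry(pitch) Rx(roll)).
In Python, from cell import manip, get_image, find_in, outline_of gives the robot as it stands.
- The arm moves only by the shell command python3 -m inch 'ROWS' [OPENING] [FORCE]. ROWS is JSON, a list of rows, each a list of 2 entries, a list of its own where there are three numbers: the shift along the tool's x, y, z in mm, then the turn about the tool's z in units of 5 degrees (1.0 is 5 degrees). A call has 1 to 20 rows; each row is the pose to reach, as a shift and turn from the pose commanded when the call began, along the tool's axes at that moment; what a row does not reach only later rows make up. A row lasts 1/8 s, in which the tool goes at most 62.5 mm and 10.7 degrees, less where a joint would pass 70% of its speed; a pose out of reach is approached as far as the arm can. A call with a gripper value outside its range is refused whole. OPENING is the opening, from 0 (shut) to 1 (fully open), set as the call begins (- or left out, the last holds). The fingers move at their own pace and stop on an object; FORCE is the grip in N (left out, the last holds). Time passes only in rows, so rows that repeat a pose let the fingers close. It gives the time, the measured TCP pose, the force and the opening at its end, in the units of the state.
- manip.state(): the state, without advancing time (a new reading comes with each control period).
- get_image(name): name is "scene" or "top" or "wrist"; returns a dict with "pixels" (420x560x3 uint8, red, green, blue), "intrinsics" (3x3 intrinsics, pixels), "eye" and "attitude" of the camera in the world. Camera axes: x right, y down, z forward; pixel columns grow to the right and rows downward; lengths in m; the calibration is good to about 2 mm. A picture is of the moment at which its call begins. There is no depth.
- manip.close_job(): hands the job in, once; it reports no verdict.
Trained networks look in the newest picture that a camera, given by its name, has taken for a name from the list of things; names that differ only in an ending like _2 or _b are one class to them, and where a whole thing is asked for, a point or a joint stands for the part that bears it (a point fixed in the world has none). Each returns a list of dicts, best first, with "conf" (0 to 1); they miss things now and then, are a little off and sometimes report something else, mostly with a low value. They report only what shows in the picture. A call takes as long as a camera call. They do not tell look-alikes from the thing itself.
- find_in(target, camera): "rect" ([left, top, right, bottom] as shares, 0 to 1, of the picture: columns of its width, rows of its height, round what is visible of it).
- outline_of(target, camera): "region" (420x560 bool, what is visible of it) and "rect" ([left, top, right, bottom] as shares, 0 to 1, of the picture: columns of its width, rows of its height, round what is visible of it).
The state is a dict: "time": time; "qpos": joint angles; "joint_velocities": joint speeds; "joint_torque": joint torques, N m; "tcp_pos": TCP position; "ee_rot": TCP orientation; "ft_force": force on the tool from outside, world axes, zero at the start; "wrist_torque": the same for the moment, N m; "width": finger opening in m.
Only numpy, scipy, OpenCV 4.12 (cv2) and the standard library are available. Lean on these libraries where they do the work, as an engineer would, in place of code of your own. Each camera call takes 0.05 s, during which the arm holds its last target. There are 200 camera calls.

## Working session

There is one attempt and no reset: what is moved stays moved. The work goes in short steps, Python scripts to look and compute and a shell command to move; the robot and the scene stay as the last step left them, time stands still between calls to the robot, and variables do not carry over. Pictures are saved under pics/ and viewed, about 8 in all and at most 12, crops included, and the job is handed in when it is done.

```bash
ls; mkdir -p pics; cat > h.py <<'E'
import numpy as np, cv2
from cell import manip, get_image, find_in, outline_of
def ray(im,u,v,z):
    K=np.array(im["intrinsics"]);A=np.array(im["attitude"]);e=np.array(im["eye"])
    if A.shape!=(3,3):
        from scipy.spatial.transform import Rotation as R
        A=R.from_euler('xyz',A).as_matrix()
    d=A@np.linalg.solve(K,[u,v,1.]); return e+d*(z-e[2])/d[2]
def proj(im,p):
    K=np.array(im["intrinsics"]);A=np.array(im["attitude"]);e=np.array(im["eye"])
    if A.shape!=(3,3):
        from scipy.spatial.transform import Rotation as R
        A=R.from_euler('xyz',A).as_matrix()
    q=K@(A.T@(np.array(p)-e)); return q[:2]/q[2]
def save(im,n): cv2.imwrite(n,cv2.cvtColor(im["pixels"],cv2.COLOR_RGB2BGR))
E
python3 - <<'E'
from h import *
print(manip.state())
for c in ["scene","top"]:
    im=get_image(c); save(im,f"pics/{c}0.png"); print(c,im["eye"],im["attitude"],im["intrinsics"])
    for t in ["carrier","handle","ring_loose","ring_on_carrier","solid_weight"]:
        print(t,[(round(d["conf"],2),np.round(np.array(d["rect"])*[560,420,560,420],1).tolist()) for d in find_in(t,c)])
E
```

```text
pics
{'time': 0.0, 'qpos': array([-1.21339986e+00,  1.31178385e-01,  1.48926340e+00,  2.32185827e-05,
        1.52300590e+00, -8.53693184e-02]), 'joint_velocities': array([-2.76680050e-04,  3.45981345e-04,  1.11096664e-03,  4.46163318e-05,
       -7.34670701e-05, -9.99908199e-04]), 'joint_torque': array([-3.42043886e-04, -5.69400001e+01, -5.00559032e+01, -1.33652488e-04,
        1.46425003e-02, -4.11229962e-05]), 'tcp_pos': array([ 0.25691724, -0.54160855,  0.23024287]), 'ee_rot': array([-3.13974635e+00, -1.81276233e-04,  4.42764486e-01]), 'ft_force': array([ 0.34468908, -0.81366949, -1.00935272]), 'wrist_torque': array([ 0.06847377, -0.00455742, -0.00133246]), 'width': 0.08522895322766588}
scene [ 1.18066507 -0.37108893  0.88259283] [-2.42314690e+00 -6.06928269e-05  1.01259013e+00] [[419.47597541   0.         276.01576767]
 [  0.         419.47597541 207.30227109]
 [  0.           0.           1.        ]]
carrier [(0.67, [170.2, 204.1, 222.7, 278.0])]
handle [(0.75, [174.8, 207.3, 226.5, 274.5])]
ring_loose [(0.77, [327.8, 179.9, 342.3, 197.7]), (0.69, [304.0, 163.4, 318.9, 179.8]), (0.68, [339.8, 208.5, 358.6, 222.9])]
ring_on_carrier [(0.7, [194.7, 250.0, 216.7, 273.4])]
solid_weight [(0.85, [300.1, 267.9, 323.7, 287.8]), (0.37, [171.7, 202.0, 226.3, 278.8])]
top [5.10052365e-01 8.26781836e-05 1.14878907e+00] [-3.03095669  0.00811323 -1.5655532 ] [[448.90094668   0.         283.31130115]
 [  0.         448.90094668 210.41300028]
 [  0.           0.           1.        ]]
carrier [(0.71, [356.9, 215.2, 376.5, 303.8])]
handle [(0.82, [358.4, 209.6, 381.2, 303.6])]
ring_loose [(0.74, [208.4, 189.9, 226.2, 210.8]), (0.68, [195.2, 228.1, 215.5, 249.3]), (0.68, [197.0, 267.1, 224.0, 289.7])]
ring_on_carrier [(0.57, [363.8, 208.4, 378.2, 227.6])]
solid_weight [(0.88, [280.2, 148.1, 305.8, 170.9])]
```

View pics/top0.png

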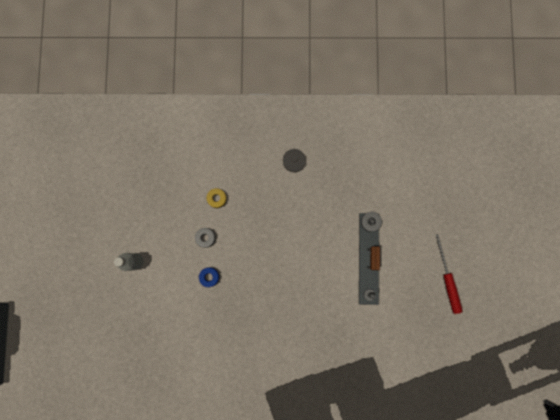

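View pics/scene0.png

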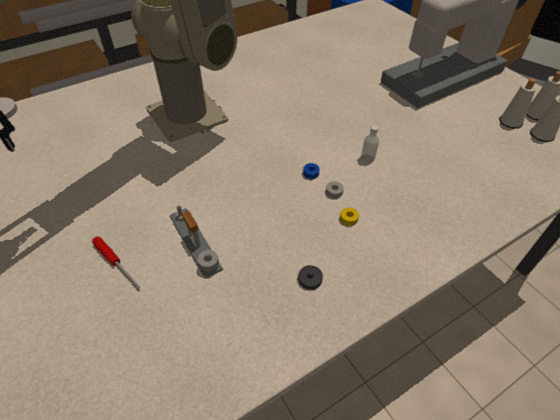

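The top view shows three ring look-alikes: yellow (217,198), plain steel (205,238) and blue (209,277). There is also the seated steel ring on the carrier (372,222), and the solid disc at (294,160). I choose the plain one at (205,238). The carrier's empty pin is at (370,296) and its handle at (376,258).

```bash
python3 - <<'E'
from h import *
t=get_image("top")
px=t["pixels"]
a=cv2.resize(px[180:300,190:240],None,fx=5,fy=5,interpolation=cv2.INTER_CUBIC); b=cv2.resize(px[200:320,340:400],None,fx=5,fy=5,interpolation=cv2.INTER_CUBIC)
cv2.imwrite("pics/crop1.png",cv2.cvtColor(np.hstack([a,b]),cv2.COLOR_RGB2BGR))
for c in ["top","scene"]:
    im=get_image(c)
    for n,z in [("ring_loose",.011),("carrier",.01),("handle",.085),("ring_on_carrier",.031)]:
        for d in outline_of(n,c):
            m=d["region"].astype(np.uint8); 
            if m.sum()<10: continue
            r=cv2.minAreaRect(cv2.findNonZero(m)); ys,xs=np.nonzero(m)
            print(c,n,round(d["conf"],2),m.sum(),"cen",xs.mean().round(1),ys.mean().round(1),np.round(r[0],1),np.round(r[1],1),round(r[2],1),ray(im,xs.mean(),ys.mean(),z).round(4),px[m>0].mean(0).round() if c=="top" else im["pixels"][m>0].mean(0).round())
E
```

```text
top ring_loose 0.7 295 cen 209.2 276.9 [209.5 277. ] [18. 21.] 90.0 [0.4676 0.1952 0.011 ] [35. 52. 94.]
top ring_loose 0.66 296 cen 216.4 197.9 [216.3 197.8] [19.8 19.1] 45.0 [0.6679 0.1815 0.011 ] [135. 113.  52.]
top ring_loose 0.65 291 cen 204.8 237.1 [205. 237.] [19.8 18.4] 45.0 [0.5674 0.2088 0.011 ] [105. 102.  95.]
top carrier 0.82 1551 cen 368.7 266.0 [369.  259.5] [91. 20.] 90.0 [ 0.4967 -0.2055  0.01  ] [70. 67. 61.]
top handle 0.76 1593 cen 368.8 265.1 [369.  259.1] [20.9 90. ] 0.9 [ 0.4998 -0.1921  0.085 ] [70. 67. 61.]
top handle 0.25 444 cen 293.6 159.7 [293. 160.] [22. 24.] 90.0 [ 0.7514 -0.0148  0.085 ] [69. 65. 59.]
top ring_on_carrier 0.53 313 cen 371.0 221.4 [371.  221.5] [19. 20.] 90.0 [ 0.6075 -0.209   0.031 ] [89. 87. 81.]
scene ring_loose 0.74 247 cen 349.6 216.4 [349.6 216.4] [17.5 16.5] 14.0 [0.6676 0.1842 0.011 ] [145. 116.   8.]
scene ring_loose 0.72 241 cen 334.6 189.9 [334.5 190. ] [16. 17.] 90.0 [0.567  0.2101 0.011 ] [100.  95.  87.]
scene ring_loose 0.69 235 cen 311.2 170.9 [311. 171.] [16. 16.] 90.0 [0.4676 0.1981 0.011 ] [30. 52. 96.]
scene carrier 0.66 1134 cen 192.5 236.4 [195.  240.4] [77.3 20.4] 60.0 [ 0.5038 -0.2047  0.01  ] [84. 76. 66.]
scene carrier 0.32 373 cen 209.1 259.9 [209. 260.] [20. 22.] 90.0 [ 0.5928 -0.2005  0.01  ] [109. 103.  95.]
scene handle 0.72 1133 cen 192.9 237.1 [195.1 241.1] [76.9 21. ] 60.0 [ 0.5644 -0.2193  0.085 ] [83. 75. 66.]
```

View pics/crop1.png

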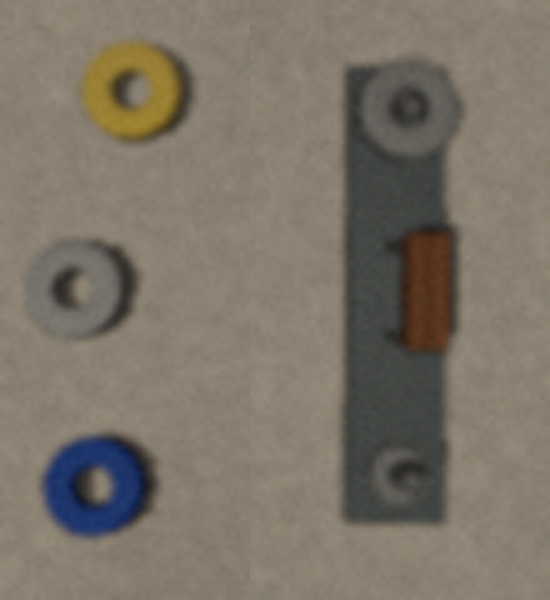

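The crop confirms the plain steel ring in the middle of the three, and it shows the bare pin at the carrier's near end. I'll look at the carrier with the wrist camera first, since it lies on the way.

```bash
python3 -m inch '[[[50,-27,-20],0.7],[[100,-54,-40],1.4],[[155,-82,-50],2.1],[[210,-112,-50],2.8],[[265,-141,-50],3.5],[[320,-170,-50],4.3],[[350,-187,-50],5.07],[[370,-197,-50],5.07],[[370,-197,-50],5.07],[[370,-197,-50],5.07],[[370,-197,-50],5.07]]' 1 60
python3 - <<'E'
from h import *
im=get_image("wrist"); save(im,"pics/w1.png"); print(im["eye"],im["attitude"],im["intrinsics"])
for n,p in [("handle",(.507,-.205,.085)),("seat+",(.597,-.205,.02)),("seat-",(.417,-.205,.02))]: print(n,proj(im,p))
E
```

```text
time: 2.52
tcp_pos: [0.5065, -0.2065, 0.2813]
ee_rot: [3.141, 0.0, -0.001]
ft_force: [0.1, -1.1, -0.5]
width: 0.0854
[ 0.58999439 -0.20595724  0.42345164] [ 2.81359431e+00  2.45179379e-05 -1.57113943e+00] [[310.86335762   0.         278.31298418]
 [  0.         310.86335762 210.83792083]
 [  0.           0.           1.        ]]
handle [277.48872322 183.56002223]
seat+ [277.53538985  98.9957986 ]
seat- [277.68227759 234.84536717]
```

View pics/w1.png

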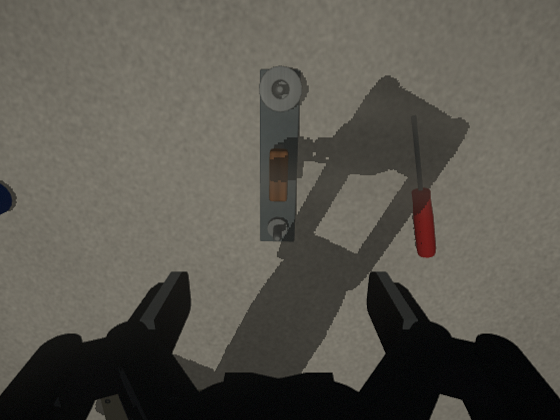

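The wrist view shows the seated ring at (281,89), the handle at (278,176) and the empty pin at (278,228). I'll localise the carrier from these features.

```bash
python3 - <<'E'
from h import *
im=get_image("wrist"); px=im["pixels"].astype(int)
r,g,b=px[...,0],px[...,1],px[...,2]
m=((r-b>25)&(r>1.45*b)); m[:, :250]=0; m[:,310:]=0; m[:130]=0;m[215:]=0
ys,xs=np.nonzero(m); print("handle",m.sum(),xs.min(),xs.max(),ys.min(),ys.max())
R=cv2.minAreaRect(cv2.findNonZero(m.astype(np.uint8)));print(R,"handle top",ray(im,R[0][0],R[0][1],.096))
for n in ["ring_on_carrier","carrier"]:
    for d in outline_of(n,"wrist"):
        k=d["region"].astype(np.uint8); q=np.array(d["rect"])*[560,420,560,420]
        print(n,d["conf"],q.round(1),cv2.minAreaRect(cv2.findNonZero(k)))
print("bar corners",[ray(im,u,v,.01).round(4) for u,v in [(260.5,69),(260.5,241),(295,241)]])
print("ring top",ray(im,281,89,.042), "pin",ray(im,278.5,228,.02),ray(im,278.5,228,.055))
c=cv2.resize(im["pixels"][60:250,245:320],None,fx=3,fy=3,interpolation=cv2.INTER_CUBIC)
d=cv2.resize(im["pixels"][205:245,255:305],None,fx=10,fy=10,interpolation=cv2.INTER_CUBIC); d=np.vstack([d,np.zeros((170,500,3),np.uint8)])
o=np.clip(np.hstack([c,d]).astype(float)*1.8,0,255).astype(np.uint8)
cv2.imwrite("pics/crop2.png",o[...,::-1])
E
```

```text
handle 457 269 287 151 200
((278.0, 175.49998474121094), (17.084671020507812, 49.34337615966797), 1.2730300426483154) handle top [ 0.51858942 -0.20555977  0.096     ]
ring_on_carrier 0.84 [259.8  67.  307.  112. ] ((280.5, 88.5), (45.0, 41.0), 90.0)
carrier 0.84 [258.9  70.6 299.9 241.7] ((280.0, 155.0), (172.0, 40.0), 90.0)
bar corners [array([ 0.6316, -0.1843,  0.01  ]), array([ 0.4031, -0.18  ,  0.01  ]), array([ 0.403 , -0.2301,  0.01  ])]
ring top [ 0.60741817 -0.20900368  0.042     ] pin [ 0.42741577 -0.20611063  0.02      ] [ 0.44152063 -0.20609669  0.055     ]
```

View pics/crop2.png

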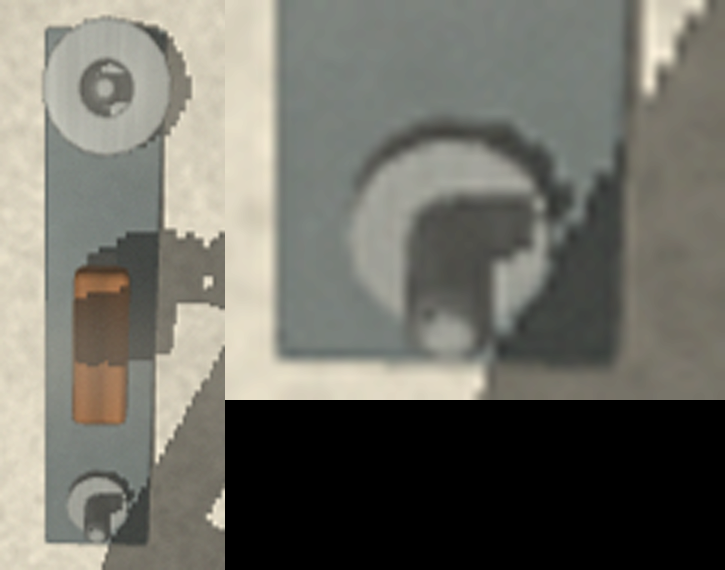

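```bash
python3 - <<'E'
from h import *
im=get_image("wrist")
print("tip",ray(im,276.6,237.8,.055),"shoulder",ray(im,277,227,.02),"ring",ray(im,280.6,88.7,.042),"hole pin tip",ray(im,280,88.8,.055))
print("handle row ends",ray(im,278,150,.096),ray(im,278,201,.096))
S=ray(im,276.6,237.8,.055);
from scipy.optimize import least_squares
def P(q): 
    c,s=np.cos(q[2]),np.sin(q[2]); f=lambda x,y,z:(q[0]+c*x-s*y,q[1]+s*x+c*y,z)
    return np.array([proj(im,f(.09,0,.055)),proj(im,f(.09,0,.02)),proj(im,f(-.09,0,.042)),proj(im,f(-.115,-.025,.01)),proj(im,f(.115,-.025,.01)),proj(im,f(.115,.025,.01))])
obs=np.array([(276.6,237.8),(277,227),(280.6,88.7),(260.2,69),(260.2,240.7),(294.3,240.5)])
s=least_squares(lambda q:(P(q)-obs).ravel(),[.517,-.206,3.13]);print(s.x);print((P(s.x)-obs).round(1).tolist())
E
```

```text
tip [ 0.42811142 -0.20334617  0.055     ] shoulder [ 0.42912208 -0.20371781  0.02      ] ring [ 0.60794114 -0.20818442  0.042     ] hole pin tip [ 0.60723314 -0.20743495  0.055     ]
handle row ends [ 0.54583951 -0.20524665  0.096     ] [ 0.49023707 -0.20522382  0.096     ]
[ 0.51793205 -0.20602163  3.12046314]
[[0.6, 0.1], [0.3, 0.8], [-0.2, 0.0], [-0.1, -1.5], [-0.4, 0.2], [-0.1, 1.0]]
```

```bash
python3 -m inch '[[[8,-55,0],0],[[17,-115,10],0],[[26,-175,20],0],[[35,-235,30],0],[[44,-295,40],0],[[52,-355,50],0],[[58,-395,60],0],[[60.5,-415.5,60],0],[[60.5,-415.5,60],0],[[60.5,-415.5,60],0],[[60.5,-415.5,60],0]]'
python3 - <<'E'
from h import *
im=get_image("wrist"); save(im,"pics/w2.png"); px=im["pixels"].astype(int)
print(manip.state()["tcp_pos"],proj(im,(.567,.209,.022)))
for d in outline_of("ring_loose","wrist"):
    k=d["region"].astype(np.uint8); ys,xs=np.nonzero(k); q=np.array(d["rect"])*[560,420,560,420]
    (c,r)=cv2.minEnclosingCircle(cv2.findNonZero(k))
    print(d["conf"],q.round(1),c,r,px[k>0].mean(0).round(),ray(im,(q[0]+q[2])/2,(q[1]+q[3])/2,.018))
E
```

```text
time: 4.15
tcp_pos: [0.5678, 0.2085, 0.2219]
ee_rot: [3.142, -0.001, -0.001]
ft_force: [-0.4, 0.3, -0.1]
width: 0.0855
[0.56768924 0.20865659 0.22177171] [278.43811335 184.02977211]
0.95 [279.7  63.  330.7 115.3] (303.642333984375, 87.39415740966797) 25.765439987182617 [118. 103.  48.] [0.66701293 0.18115858 0.018     ]
0.77 [256.3 157.5 303.2 207.2] (278.2942810058594, 181.64169311523438) 22.705944061279297 [81. 81. 75.] [0.56798818 0.20750498 0.018     ]
0.77 [268.5 237.5 309.9 279.2] (288.0, 258.5) 21.66227912902832 [31. 43. 74.] [0.47144787 0.19570791 0.018     ]
```

View pics/w2.png

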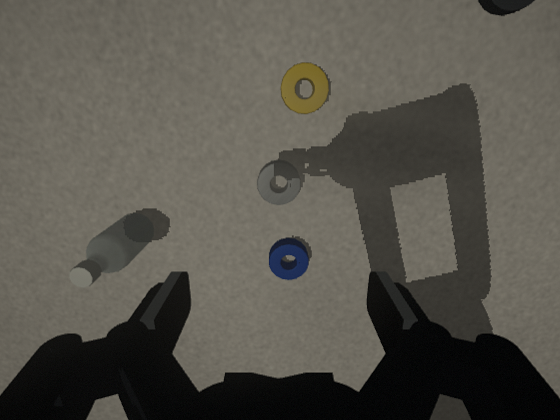

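The ring is at (279,182) and lines up with the tool. I'll descend and grip.

```bash
python3 -m inch '[[[0.5,1,40],0],[[0.5,1,85],0],[[0.5,1,125],0],[[0.5,1,160],0],[[0.5,1,185],0],[[0.5,1,202],0],[[0.5,1,213],0],[[0.5,1,220],0],[[0.5,1,220],0],[[0.5,1,220],0]]'
python3 -m inch '[[[0,0,0],0],[[0,0,0],0],[[0,0,0],0],[[0,0,0],0],[[0,0,0],0],[[0,0,0],0],[[0,0,0],0],[[0,0,0],0]]' 0.3 70
```

```text
time: 5.5
tcp_pos: [0.5686, 0.2091, 0.0022]
ee_rot: [-3.141, -0.001, 0.0]
ft_force: [-0.1, -0.8, -0.3]
width: 0.085
time: 6.5
tcp_pos: [0.5686, 0.2091, 0.0024]
ee_rot: [-3.141, -0.001, 0.0]
ft_force: [-2.0, -0.7, 5.7]
width: 0.0482
```

```bash
python3 -m inch '[[[0,0,-10],0],[[0,0,-30],0],[[0,0,-65],0],[[0,0,-105],0],[[0,0,-145],0],[[0,0,-175],0],[[0,0,-190],0],[[0,0,-190],0],[[0,0,-190],0],[[0,0,-190],0]]' 0.3 70
python3 - <<'E'
from h import *
im=get_image("wrist"); s=manip.state(); print(s["tcp_pos"],s["width"],s["ft_force"])
px=np.clip(im["pixels"]*2.2,0,255).astype(np.uint8); cv2.imwrite("pics/w3.png",px[180:420,120:440,::-1])
E
```

```text
time: 7.75
tcp_pos: [0.5669, 0.2087, 0.1893]
ee_rot: [3.141, 0.003, 0.0]
ft_force: [0.2, -0.6, -2.5]
width: 0.048
[0.56701786 0.2087054  0.1895525 ] 0.04826371847027115 [ 0.30403936 -0.12649578 -2.31120527]
```

View pics/w3.png

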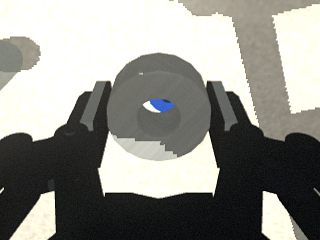

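The ring is held between the pads, centred at crop (159,108). I'll overlay its predicted outline to check for offset and tilt.

```bash
python3 - <<'E'
from h import *
im=get_image("wrist"); s=manip.state(); p=s["tcp_pos"]
px=np.clip(im["pixels"]*2.2,0,255).astype(np.uint8); o=cv2.resize(px[210:360,200:360],None,fx=5,fy=5)[...,::-1].copy()[:600]
th=np.linspace(0,2*np.pi,60)
for z,col in [(-.002,(0,0,255)),(.020,(0,255,0))]:
  for r in (.025,.010):
    q=np.array([proj(im,(p[0]+r*np.cos(t),p[1]+r*np.sin(t),p[2]+z)) for t in th]); q=((q-[200,210]+.5)*5).astype(np.int32)
    cv2.polylines(o,[q],True,col,1)
cv2.imwrite("pics/w3b.png",o)
E
```

```text
(no output)
```

View pics/w3b.png

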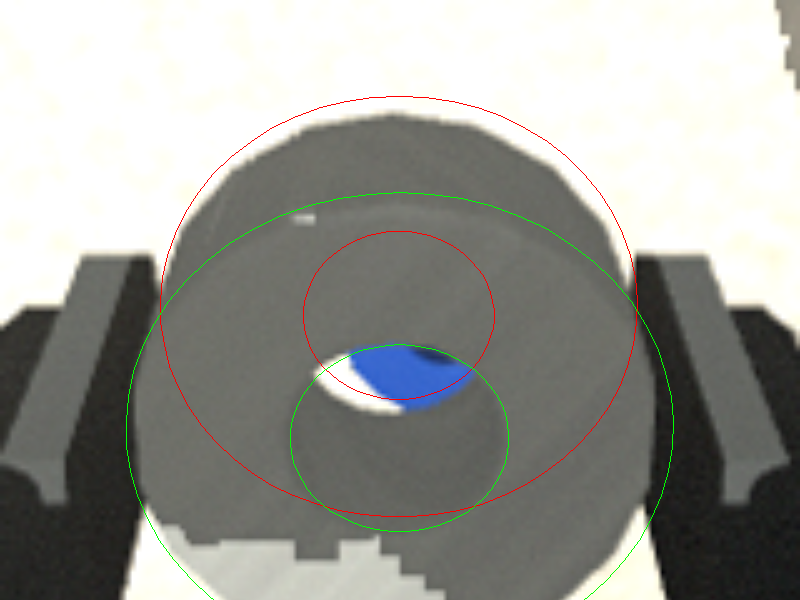

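```bash
python3 -m inch '[[[-7,20,0],0],[[-22,65,0],0],[[-40,120,0],0],[[-58,175,0],0],[[-76,230,0],0],[[-95,285,0],0],[[-113,340,0],0],[[-127,382,0],0],[[-135,405,0],0],[[-137.5,412.5,0],0],[[-137.5,412.5,0],0],[[-137.5,412.5,0],0],[[-137.5,412.5,0],0]]'
python3 -m inch '[[[0,0,30],0],[[0,0,70],0],[[0,0,100],0],[[0,0,115],0],[[0,0,118],0],[[0,0,118],0],[[0,0,118],0],[[0,0,118],0]]'
python3 - <<'E'
from h import *
s=manip.state(); p=s["tcp_pos"]; print(p,s["ee_rot"],s["ft_force"],s["width"])
o=[]
for n,w in (("wrist",(200,190)),("scene",(150,185))):
  im=get_image(n); px=np.clip(im["pixels"]*(2.0 if n=="wrist" else 1.3),0,255).astype(np.uint8)
  f=3 if n=="wrist" else 6; W,H=(160,200) if n=="wrist" else (53,100)
  W=130 if n=="wrist" else 65
  if n=="wrist": w=(213,190)
  a=cv2.resize(px[w[1]:w[1]+H,w[0]:w[0]+W],None,fx=f,fy=f,interpolation=cv2.INTER_CUBIC); o.append(a)
  print(n,"pin tip at",proj(im,(.428,-.204,.055)),"seat",proj(im,(.428,-.204,.02)),"ring bottom",proj(im,(p[0]-.0015,p[1],p[2]-.002)))
cv2.imwrite("pics/w4.png",np.hstack(o)[...,::-1])
E
```

```text
time: 9.48
tcp_pos: [0.4308, -0.2027, 0.1912]
ee_rot: [-3.141, 0.0, 0.002]
ft_force: [-0.0, -0.2, -2.9]
width: 0.0479
time: 10.48
tcp_pos: [0.4311, -0.204, 0.0743]
ee_rot: [3.141, -0.001, 0.0]
ft_force: [0.4, -0.5, -2.0]
width: 0.048
[ 0.43113305 -0.2040314   0.07427591] [ 3.14072191e+00 -1.45135051e-03  2.59820754e-04] [ 0.39614584 -0.515124   -2.03203295] 0.047993072080688114
wrist pin tip at [279.21277891 262.52689312] seat [279.03973368 238.20258171] ring bottom [279.38942263 275.43062248]
scene pin tip at [178.1494128 206.3424397] seat [180.43501167 214.93317215] ring bottom [177.21978733 202.35127263]
```

View pics/w4.png

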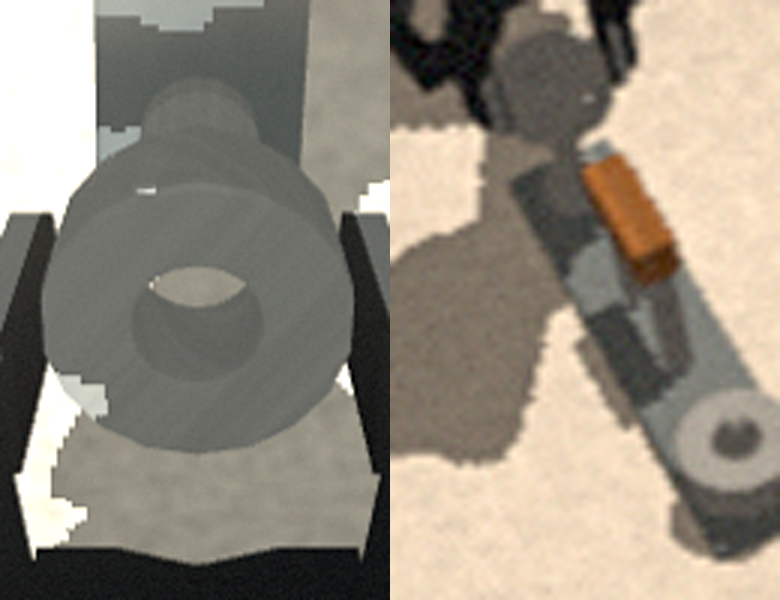

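```bash
python3 - <<'E'
from h import *
from scipy.optimize import least_squares
im=get_image("wrist"); p=manip.state()["tcp_pos"]; th=np.linspace(0,2*np.pi,181)
def ext(c,r):
    q=np.array([proj(im,(c[0]+r*np.cos(t),c[1]+r*np.sin(t),c[2])) for t in th]); return [*q.min(0),*q.max(0)]
obs=[227,251,330.7,340.7,257,300.7,316.7]
def f(c): a=ext(c,.025); b=ext(c,.010); return np.array(a+[b[0],b[2],b[3]])-obs
s=least_squares(f,[p[0],p[1],p[2]+.02]); print(p,s.x-p,f(s.x).round(1))
E
```

```text
[ 0.43073013 -0.20378475  0.07368942] [-0.00406028  0.00024223  0.0150271 ] [-0.5  0.3  0.5  0.3  0.9 -0.9 -0.6]
```

The estimates agree within tolerance (hole clearance ±4 mm). I'll lower slowly with force checks.

```bash
python3 -m inch '[[[0,0,4],0],[[0,0,8],0],[[0,0,12],0],[[0,0,16],0],[[0,0,20],0],[[0,0,23],0],[[0,0,26],0],[[0,0,26],0],[[0,0,26],0]]'
```

```text
time: 11.75
tcp_pos: [0.4306, -0.2037, 0.0474]
ee_rot: [3.141, -0.0, 0.0]
ft_force: [-0.9, -0.1, -2.4]
width: 0.0477
```

```bash
python3 -m inch '[[[0,0,3],0],[[0,0,6],0],[[0,0,9],0],[[0,0,12],0],[[0,0,15],0],[[0,0,17],0],[[0,0,17],0],[[0,0,17],0]]'
python3 -m inch '[[[0,0,1],0],[[0,0,2],0],[[0,0,3],0],[[0,0,4],0],[[0,0,4],0],[[0,0,4],0]]'
```

```text
time: 12.75
tcp_pos: [0.4306, -0.2037, 0.0304]
ee_rot: [3.142, -0.0, 0.0]
ft_force: [0.3, 0.3, -1.8]
width: 0.0479
time: 13.5
tcp_pos: [0.4305, -0.2036, 0.0263]
ee_rot: [-3.142, 0.0, 0.0]
ft_force: [-0.1, -0.1, -2.9]
width: 0.0481
```

```bash
python3 -m inch '[[[0,0,1],0],[[0,0,2],0],[[0,0,2],0],[[0,0,2],0]]'
python3 -m inch '[[[0,0,1],0],[[0,0,1],0],[[0,0,1],0]]'
```

```text
time: 14.0
tcp_pos: [0.4305, -0.2036, 0.0243]
ee_rot: [-3.142, 0.0, 0.0]
ft_force: [0.4, -0.2, -3.1]
width: 0.0479
time: 14.38
tcp_pos: [0.4305, -0.2036, 0.0233]
ee_rot: [-3.142, 0.0, 0.0]
ft_force: [0.7, 0.3, -2.5]
width: 0.048
```

```bash
python3 -m inch '[[[0,0,0.5],0],[[0,0,1],0],[[0,0,1],0],[[0,0,1],0]]'
python3 -m inch '[[[0,0,0.5],0],[[0,0,1],0],[[0,0,1],0],[[0,0,1],0]]'
```

```text
time: 14.88
tcp_pos: [0.4306, -0.2036, 0.0224]
ee_rot: [-3.142, -0.0, 0.0]
ft_force: [-0.3, 0.3, 0.3]
width: 0.0477
time: 15.38
tcp_pos: [0.4307, -0.2037, 0.0223]
ee_rot: [-3.142, 0.0, 0.0]
ft_force: [-5.7, 3.4, 12.3]
width: 0.0482
```

Contact came at exactly the seat height (0.0222 + 20 mm minus pick offset). I'll relieve the push, open, then rise.

```bash
python3 -m inch '[[[0,0,-0.8],0],[[0,0,-0.8],0],[[0,0,-0.8],0]]'
python3 -m inch '[[[0,0,0],0],[[0,0,0],0],[[0,0,0],0],[[0,0,0],0],[[0,0,0],0],[[0,0,0],0]]' 1
python3 -m inch '[[[0,0,-10],0],[[0,0,-30],0],[[0,0,-60],0],[[20,0,-100],0],[[50,0,-130],0],[[75,0,-150],0],[[87,1,-150],0],[[87,1,-150],0],[[87,1,-150],0],[[87,1,-150],0]]'
python3 - <<'E'
from h import *
from scipy.optimize import least_squares
im=get_image("wrist"); s=manip.state(); print(s["tcp_pos"],s["ft_force"])
px=np.clip(im["pixels"]*1.8,0,255).astype(np.uint8); a=cv2.resize(px[60:320,220:340],None,fx=2.3,fy=2.3,interpolation=cv2.INTER_CUBIC)
sc=get_image("scene"); b=cv2.resize(sc["pixels"][195:285,160:230],None,fx=6.6,fy=6.65,interpolation=cv2.INTER_CUBIC)[:a.shape[0]]
if b.shape[0]<a.shape[0]: a=a[:b.shape[0]]
cv2.imwrite("pics/w5.png",np.hstack([a,b])[...,::-1])
for z in(.042,): print("pred ring tops",proj(im,(.428,-.204,z)),proj(im,(.608,-.208,z)),"handle",proj(im,(.518,-.2055,.096)))
P=im["pixels"].astype(int); r,b_=P[...,0],P[...,2]
m=((r-b_>25)&(r>1.45*b_)); m[:, :240]=0; m[:,320:]=0; m[:100]=0;m[300:]=0
print(cv2.minAreaRect(cv2.findNonZero(m.astype(np.uint8))),"rows",np.nonzero(m)[0].min(),np.nonzero(m)[0].max())
R=cv2.minAreaRect(cv2.findNonZero(m.astype(np.uint8)));print(ray(im,*R[0],.096))
for d in outline_of("ring_on_carrier","wrist"): q=np.array(d["rect"])*[560,420,560,420]; print(d["conf"],q.round(1),ray(im,(q[0]+q[2])/2,(q[1]+q[3])/2,.04))
E
```

```text
time: 15.75
tcp_pos: [0.4307, -0.2037, 0.0224]
ee_rot: [3.141, -0.0, 0.0]
ft_force: [-1.7, 1.4, 5.4]
width: 0.0479
time: 16.5
tcp_pos: [0.4305, -0.2036, 0.0221]
ee_rot: [3.142, 0.0, 0.0]
ft_force: [-0.1, 0.3, -0.8]
width: 0.0852
time: 17.75
tcp_pos: [0.5164, -0.2044, 0.171]
ee_rot: [-3.141, 0.002, -0.0]
ft_force: [0.4, 0.5, 0.4]
width: 0.0856
[ 0.51660306 -0.20449643  0.17134976] [-0.00407911 -0.58337234 -0.39419001]
pred ring tops [278.56197386 285.59936706] [283.62794022  94.23178433] handle [280.64401186 220.75787001]
((280.5, 219.5), (67.0, 25.0), 90.0) rows 186 253
[ 0.51900132 -0.20538977  0.096     ]
0.94 [252.9  60.1 313.2 126.7] [ 0.60869253 -0.20755263  0.04      ]
```

View pics/w5.png

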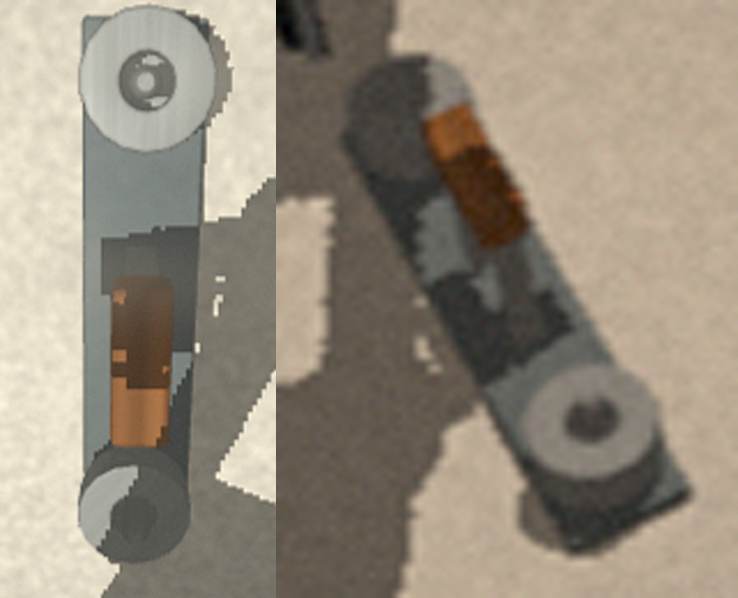

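Both rings lie flat on their shoulders: the new one at crop (135,510) with its pin showing in the hole, the other at (147,80). The handle is at (0.5185,-0.2055). I'll go down and grip it.

```bash
python3 -m inch '[[[2,1,15],0.24],[[2,1,40],0.24],[[2,1,65],0.24],[[2,1,85],0.24],[[2,1,98],0.24],[[2,1,104],0.24],[[2,1,107],0.24],[[2,1,107],0.24],[[2,1,107],0.24]]'
python3 -m inch '[[[0,0,0],0],[[0,0,0],0],[[0,0,0],0],[[0,0,0],0],[[0,0,0],0],[[0,0,0],0],[[0,0,0],0],[[0,0,0],0],[[0,0,0],0],[[0,0,0],0]]' 0 110
python3 -c "
from h import *
s=manip.state();print(s['wrist_torque'],s['ft_force'])"
```

```text
time: 19.02
tcp_pos: [0.52, -0.2058, 0.0659]
ee_rot: [3.141, -0.001, -0.021]
ft_force: [0.1, -1.7, 0.2]
width: 0.0853
time: 20.27
tcp_pos: [0.5196, -0.2059, 0.0654]
ee_rot: [3.141, -0.0, -0.021]
ft_force: [-1.6, -4.5, 4.8]
width: 0.0182
[-0.80852527  0.2564     -0.04225358] [-1.55863834 -4.5024552   4.76319841]
```

```bash
python3 -m inch '[[[0,0,-2],0],[[0,0,-5],0],[[0,0,-8],0],[[0,0,-12],0],[[0,0,-15],0],[[0,0,-15],0],[[0,0,-15],0]]'
python3 - <<'E'
from h import *
s=manip.state();print(s['wrist_torque'],s['ft_force'],s['width'])
o=[]
sc=get_image("scene"); cv2.imwrite("pics/w6.png",cv2.resize(np.clip(sc["pixels"][180:290,140:260]*1.4,0,255).astype(np.uint8),None,fx=5,fy=5,interpolation=cv2.INTER_CUBIC)[...,::-1])
E
```

```text
time: 21.15
tcp_pos: [0.5195, -0.2056, 0.0801]
ee_rot: [-3.142, 0.0, -0.021]
ft_force: [0.1, -0.7, -9.2]
width: 0.0184
[ 0.00534025 -0.01145558  0.0197108 ] [ 0.10840788 -0.72445927 -9.21874949] 0.018407880275068848
```

View pics/w6.png

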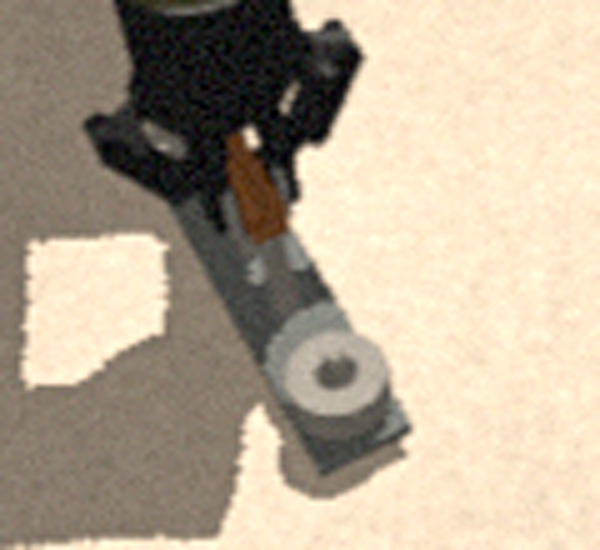

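The full weight is carried (about 9 N), the wrist torque is near zero, and the carrier is off the table with its ring at crop (335,375). I'll continue the lift to 10 cm, then hold.

```bash
python3 -m inch '[[[0,0,-3],0],[[0,0,-9],0],[[0,0,-18],0],[[0,0,-28],0],[[0,0,-38],0],[[0,0,-48],0],[[0,0,-58],0],[[0,0,-68],0],[[0,0,-76],0],[[0,0,-82],0],[[0,0,-85],0],[[0,0,-86],0],[[0,0,-86],0],[[0,0,-86],0],[[0,0,-86],0]]'
python3 -m inch '[[[0,0,0],0],[[0,0,0],0],[[0,0,0],0],[[0,0,0],0],[[0,0,0],0],[[0,0,0],0],[[0,0,0],0],[[0,0,0],0],[[0,0,0],0],[[0,0,0],0],[[0,0,0],0],[[0,0,0],0],[[0,0,0],0],[[0,0,0],0],[[0,0,0],0],[[0,0,0],0],[[0,0,0],0],[[0,0,0],0],[[0,0,0],0],[[0,0,0],0]]'
python3 - <<'E'
from h import *
s=manip.state();print(s['wrist_torque'],s['ft_force'],s['width'],s["joint_velocities"].round(4))
w=get_image("wrist"); sc=get_image("scene")
z=s["tcp_pos"][2]-.0654
for im,n in((w,"w"),(sc,"s")): print(n,"pred tops",proj(im,(.428,-.204,.042+z)),proj(im,(.608,-.208,.042+z)))
a=cv2.resize(np.clip(w["pixels"]*1.7,0,255).astype(np.uint8)[60:420,170:390],None,fx=1.5,fy=1.5)
b=cv2.resize(np.clip(sc["pixels"]*1.3,0,255).astype(np.uint8)[165:285,120:220],None,fx=4.5,fy=4.5)
cv2.imwrite("pics/w7.png",np.hstack([a,b])[...,::-1])
E
```

```text
time: 23.08
tcp_pos: [0.5194, -0.2055, 0.1658]
ee_rot: [-3.141, 0.0, -0.021]
ft_force: [0.8, -0.0, -8.4]
width: 0.0184
time: 25.58
tcp_pos: [0.5195, -0.2056, 0.1661]
ee_rot: [-3.142, -0.0, -0.021]
ft_force: [-0.1, -0.0, -8.1]
width: 0.0184
[ 0.00025589 -0.01390346  0.02629254] [-0.05075653 -0.01749759 -8.05532123] 0.01843279433267694 [ 0.001   0.001   0.0011 -0.0035  0.0052 -0.0057]
w pred tops [279.5212286  374.79750816] [280.76060036  94.37629045]
s pred tops [171.90898007 182.88692924] [201.86168635 232.58656177]
```

View pics/w7.png

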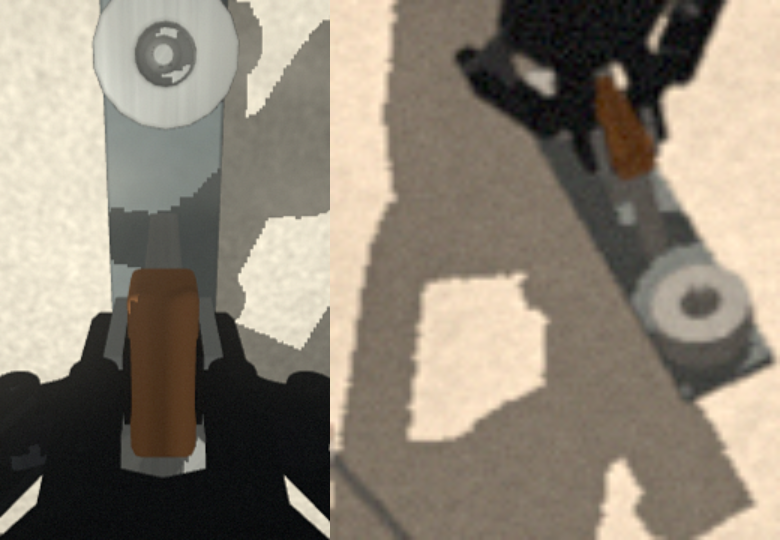

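The held carrier's far ring is at wrist (280,96), against (281,94) predicted for a level carrier. It held for over 2.5 s at rest, so I'm handing in.

```bash
python3 -c "
from cell import manip
s=manip.state();print(s['time'],s['tcp_pos']);print(manip.close_job())"
```

```text
25.675 [ 0.51950086 -0.20557699  0.16608638]
the job is handed in; nothing more can be done
None
```

The plain steel ring is on the empty pin, and the carrier is lifted 10 cm and still held in the air. I handed the job in at 25.7 s.

- **Placing the ring:** I lowered the ring in small steps. Contact came at the seat height, with about 12 N of push on the last step. I backed off 0.8 mm, which left about 5 N of that push, and opened the gripper. The next picture showed both rings flat on their shoulders.
- **Lifting the carrier:** I gripped the handle at 110 N, raised the carrier straight up and held it for over 2.5 s.
- **Last checks:**
  - The tool was vertical and at rest.
  - Wrist torque was about 0.03 N m or less, so the carrier is balanced.
  - The load was 8.1–8.4 N, which matches the carrier plus both rings (about 8.4 N).
  - The far ring was within about 2 px of where a level carrier would put it.
- **Not confirmed or in disagreement:**
  - The gripper hid the newly placed ring in the final pictures, so its place is inferred from the weight and torque.
  - While the ring was held, the wrist image put it about 4 mm off the tool centre, where the earlier measurements gave 1–1.5 mm. The hole's clearance covered this, and there was no sideways contact while lowering.

No other object was touched, and I left the blue and yellow rings alone.

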